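# Load the strip reader and shut its cover

### The job

Load the strip reader for its next run: push its tray, with the sample pot standing on it, gently all the way in with your fingertips, and only then push the raised cover down until it is fully shut. Only push: do not grip or force the tray or the cover, do not touch or lift the pot, which must ride in standing upright, and leave everything else on the bench where it is.

Things in the scene. Friction and masses are not known exactly. Their poses are not given: they have to be found in the camera images.
- reader: test-strip reader, a white box fixed to the bench: 200 mm deep (x), 180 mm wide (y), 85 mm high. Origin at the centre of its underside; its own -x points out of its front, where the tray comes out, roughly towards the robot; z up. Its open bay, 116 mm wide, can be seen from above under the raised cover.
- tray (a joint): how far the tray stands out of the reader's front, in m: 0 fully home (its front plate against the housing), 0.09 fully out. The tray slides along the reader's x, level, with about 1.5 N of friction, stays where it is left, and meets a stop at 0.
- tray_face (a point): centre of the outer face of the tray's upright front plate (plate 112 mm wide, 58 mm high, 12 mm thick; this point is 41 mm above the bench, the plate's top edge 70 mm). It faces the reader's -x, and is 112 mm ahead of the reader's origin when the tray is home. The tray has no handle.
- cover (a joint): angle of the reader's cover in rad: 0 shut (lying flat on the reader's top), growing as its front edge rises; 1.57 is upright, 1.75 the most. The hinge is stiff: the cover stays where it is left, and takes about 2 N at its free edge to move.
- cover_hinge (a point): middle of the cover's hinge line, on the reader's top (85 mm above the bench), 35 mm behind the reader's origin; the hinge line runs along the reader's y
- cover_edge (a point): middle of the cover's free edge, half-way through its thickness: the cover is a flat grey panel 125 mm from hinge to free edge, 130 mm wide, 12 mm thick, the hinge line being 0.5 mm under its lower face. When raised, its outer face looks away from the robot (the reader's +x).
- pot_mid (a point): centre (half-way up) of a small capped sample pot, 32 mm across, 30 mm tall, z up along its axis; it stands loose on the tray, whose floor is 18 mm above the bench, and passes through the slot as the tray goes in
- vial_mid (a point): small amber vial with a black cap, 24 mm across, 50 mm tall, standing on the bench beside the reader's tray; the point is at its centre, half-way up
- deck_pot_mid (a point): small white pot, 30 mm across, 26 mm tall, standing on the rear part of the reader's top, behind the cover's hinge; the point is at its centre, half-way up
- strip_jar_mid (a point): white test-strip jar with a black cap, 58 mm across, 125 mm tall, on the bench to the left; the point is at its centre, half-way up
- tip_box_mid (a point): closed box of pipette tips with a grey lid, 124 x 89 x 61 mm, on the bench on the other side from the reader; the point is at its centre, half-way up
- pipette_mid (a point): white pipette lying on the bench to the right, pointing away from the robot, about 250 mm long with its yellow tip, 24 mm thick; the point is at its centre, half-way up
- beaker_mid (a point): open glass beaker, 72 mm across, 90 mm tall, on the bench to the right; the point is at its centre, half-way up

How it is judged:
By the outcome, as a careful person would: the job done as asked, in the order asked, and still so for the second after the job is handed in, with the robot touching nothing.
It also fails if it takes over 51 s, if anything falls off the work surface, if the arm or the gripper's body presses on something with over 40 N, if the wrist force passes 120 N, or if a joint passes its speed limit or range.

### The arm

A 6-joint arm with a two-finger parallel gripper is mounted at the origin on the work surface. World frame = base frame: x ahead of the robot, y to its left, z up, the work surface at z = 0. Lengths are in mm, angles in rad, forces in N, time in s.
With the tool pointing down it reaches from about 350 to 800 mm from the base axis. Payload 7.3 kg.
Tool frame: the origin (TCP) lies where the fingers leave the gripper's body, on its centre line; the fingertips stand 73 mm ahead of it and the grasp point (between the pads) lies 54 mm ahead of it; x points along the fingers, y is the direction in which the jaws open and shut, and the axes are right-handed (so a half turn about x gives the same grasp; the last joint's range is limited). The gripper opens to 85 mm and grips with 20 to 120 N. Pads are 22 mm wide; open, the fingers measure 114 mm over their backs; the gripper's body (76 mm by 85 mm) begins 54 mm behind the grasp point. The pads swing forward as they close: fully open they stand 13 mm farther back than shut.
Start: joints at [1.129, 0.342, 1.524, -0, 1.275, -0.146], TCP at [153.022, 502.217, 303.922] pointing down, gripper open.
Joint ranges: [-2.53, 2.53], [-0.77, 2.02], [0.04, 2.7], [-1, 4.14], [0.28, 2.66], [-3.11, 3.11]. Speed limits (rad/s): [2.57, 2.57, 3.14, 3.14, 3.14, 3.14].

### API

Orientations are given as [roll, pitch, yaw] about the fixed x, y, z axes, in that order (R = Rz(yaw) Ry(pitch) Rx(roll)).
In Python, from bench import ctrl, cams gives the robot as it stands.
- The arm moves only by the shell command python3 -m handwheel 'ROWS' [FORCE]. ROWS is JSON, a list of rows, each an object of numbers: "x", "y", "z": the shift along the tool's x, y, z in cm; "spin": the turn about the tool's x in rad; "gripper": the closure, from -1 (fully open) to 1 (shut). A call has exactly 8 rows; each row is the pose to reach, as a shift and turn from the pose measured when the call began, along the tool's axes at that moment; what a row does not reach only later rows make up. A row lasts 1/10 s, in which the tool goes at most 50 mm and 8.59 degrees, less where a joint would pass 70% of its speed; a pose out of reach is approached as far as the arm can. A call with a gripper value outside its range is refused whole. The fingers move at their own pace and stop on an object; FORCE is the grip in N (left out, the last holds). Time passes only in rows, so rows that repeat a pose let the fingers close, or fill a call up. It gives the time, the measured TCP pose, the force and the opening at its end, in the units of the state.
- ctrl.read_state(): the state, without advancing time (a new reading comes with each control period).
- cams.snapshot(name): name is "scene" or "top" or "wrist"; returns a dict with "color" (420x560x3 uint8, blue, green, red), "mtx" (3x3 intrinsics, pixels), "rvec" (rotation vector, rad) and "tvec" (3), from world to camera coordinates, as OpenCV has them; the wrist camera has in their place "tool_from_camera" (4x4, takes a point from camera to tool coordinates, whose origin is the TCP and whose axes are the tool frame's). Camera axes: x right, y down, z forward; pixel columns grow to the right and rows downward; lengths in mm; the calibration is good to about 2 mm. A picture is of the moment at which its call begins: read the wrist's pose just before it. There is no depth.
- ctrl.close_job(): hands the job in, once; it reports no verdict.
The state is a dict: "t": time; "joint_pos": joint angles; "qvel": joint speeds; "joint_torque": joint torques, N m; "position": TCP position; "ee_rot": TCP orientation; "ft_force": force on the tool from outside, world axes, zero at the start; "moment": the same for the moment, N m; "finger_gap": finger opening in mm.
Only numpy, scipy, OpenCV 4.12 (cv2) and the standard library are available. Lean on these libraries where they do the work, as an engineer would, in place of code of your own. Each camera call takes 0.05 s, during which the arm holds its last target. There are 200 camera calls.

## Working session

There is one attempt and no reset: what is moved stays moved. The work goes in short steps, Python scripts to look and compute and a shell command to move; the robot and the scene stay as the last step left them, time stands still between calls to the robot, and variables do not carry over. Pictures are saved under pics/ and viewed, about 8 in all and at most 12, crops included, and the job is handed in when it is done.

```bash
mkdir -p pics
python3 - <<'E'
from bench import ctrl,cams
import cv2,pickle
s=ctrl.read_state();print({k:s[k] for k in('t','position','ee_rot','finger_gap','ft_force')})
for n in('scene','top'):
    d=cams.snapshot(n);pickle.dump(d,open(n+'.pkl','wb'));cv2.imwrite(f'pics/{n}0.png',d['color'])
E
```

```text
{'t': 0.0, 'position': array([152.90041074, 501.94623537, 303.21287449]), 'ee_rot': array([-1.71947175,  1.56924158, -2.01525897]), 'finger_gap': 85.5493538798469, 'ft_force': array([ 1.00957742,  0.40317262, -0.92383172])}
```

View pics/scene0.png

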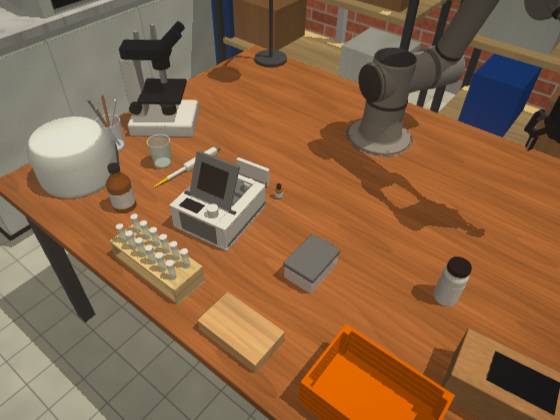

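View pics/top0.png

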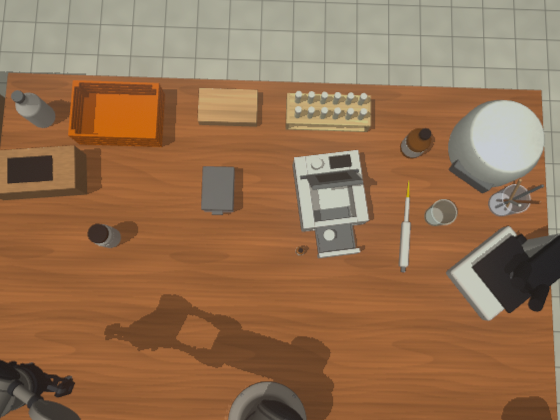

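The top view shows the reader at about (330,190), the tray out below it with its plate at (338,252), the pot at (329,236) and the vial at (302,250). The cover is raised, near (333,178). I'll enlarge this area to pick corners.

Run:
```python
import cv2,pickle
d=pickle.load(open('top.pkl','rb'))
c=d['color'][145:265,285:385];c=cv2.resize(c,None,fx=5,fy=5,interpolation=cv2.INTER_CUBIC)
e=pickle.load(open('scene.pkl','rb'))['color'][145:250,165:290]
e=cv2.resize(e,None,fx=2.4,fy=2.4,interpolation=cv2.INTER_CUBIC)
import numpy as np
o=np.zeros((600,800,3),np.uint8);o[:,:500]=c;o[:252,500:800]=e
cv2.imwrite('pics/crop0.png',o)
```

```text
(no output)
```

View pics/crop0.png

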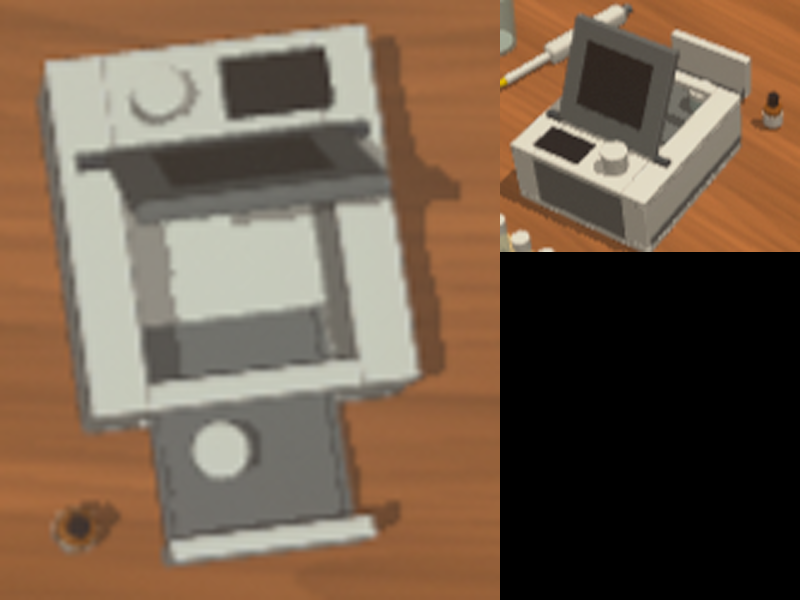

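```bash
cat > h.py <<'E'
import cv2,pickle,numpy as np
def cast(d,px,z):
    R=cv2.Rodrigues(np.array(d['rvec'],float))[0];t=np.array(d['tvec'],float).ravel()
    C=-R.T@t
    r=R.T@np.append(cv2.undistortPoints(np.array([[px]],float),d['mtx'],None).ravel(),1)
    return C+r*(z-C[2])/r[2]
E
python3 - <<'E'
from h import *
d=pickle.load(open('top.pkl','rb'))
P=lambda x,y,z:cast(d,(285+(x+.5)/5-.5,145+(y+.5)/5-.5),z)
bl,br,fr,fl=[P(*c,85) for c in((45,62),(365,27),(418,378),(90,418))]
print('corners',[c.round(0) for c in(bl,br,fr,fl)])
print('sizes',*[np.linalg.norm(a-b).round(1) for a,b in((bl,br),(fr,fl),(bl,fl),(br,fr))])
O=(bl+br+fr+fl)/4
ux=(bl+br-fr-fl);uy=(bl+fl-br-fr); a1=np.arctan2(ux[1],ux[0]);a2=np.arctan2(-uy[0],uy[1]);yaw=(a1+a2)/2
print('O',O,'yaw',a1,a2)
X=np.array([np.cos(yaw),np.sin(yaw),0]);Y=np.array([-X[1],X[0],0])
loc=lambda p:((p-O)@X,(p-O)@Y)
for n,p in dict(plateL=P(172,562,70),plateR=P(376,536,70),pot=P(221,449,48),vial=P(78,526,50)).items(): print(n,p.round(1),np.round(loc(p),1))
R=cv2.Rodrigues(d['rvec'])[0];print('cam',-R.T@d['tvec'].ravel())
# cover free edge: compare projected to picks
for th in np.arange(1.0,1.8,.1):
    for off in(.5,12.5):
        pts=[]
        for y in(65,-65):
            p=O+X*(35-125*np.cos(th)+off*np.sin(th))+Y*y;p[2]=85+125*np.sin(th)+off*np.cos(th);pts.append(p)
        q=cv2.projectPoints(np.array(pts),d['rvec'],d['tvec'],d['mtx'],None)[0].reshape(-1,2)
        print(round(th,2),off,((q-[285,145]+.5)*5-.5).round(0).tolist())
E
```

```text
corners [array([717., -49.,  85.]), array([ 743., -226.,   85.]), array([ 547., -256.,   85.]), array([520., -77.,  85.])]
sizes 178.9 180.2 199.1 197.7
O [ 631.89277576 -151.85149868   85.        ] yaw 0.14815457996966858 0.14713715187193838
plateL [ 444.5 -124.6   70. ] [-181.3   54.5]
plateR [ 461.8 -235.7   70. ] [-180.6  -57.9]
pot [ 509.3 -153.1   48. ] [-121.4   16.8]
vial [464.1 -74.3  50. ] [-154.5  101.3]
cam [ 356.51889016   18.34385324 1495.65246587]
1.0 0.5 [[137.0, 257.0], [390.0, 227.0]]
1.0 12.5 [[135.0, 235.0], [390.0, 206.0]]
1.1 0.5 [[135.0, 234.0], [389.0, 204.0]]
1.1 12.5 [[133.0, 211.0], [388.0, 181.0]]
1.2 0.5 [[133.0, 210.0], [388.0, 180.0]]
1.2 12.5 [[131.0, 186.0], [386.0, 157.0]]
1.3 0.5 [[130.0, 185.0], [386.0, 156.0]]
1.3 12.5 [[128.0, 161.0], [384.0, 132.0]]
1.4 0.5 [[128.0, 160.0], [384.0, 131.0]]
1.4 12.5 [[125.0, 137.0], [381.0, 107.0]]
1.5 0.5 [[125.0, 136.0], [381.0, 106.0]]
1.5 12.5 [[122.0, 112.0], [377.0, 83.0]]
1.6 0.5 [[122.0, 111.0], [377.0, 82.0]]
1.6 12.5 [[119.0, 88.0], [374.0, 59.0]]
1.7 0.5 [[118.0, 88.0], [373.0, 59.0]]
1.7 12.5 [[115.0, 66.0], [369.0, 37.0]]
```

```bash
cat >> h.py <<'E'
from scipy.spatial.transform import Rotation as Ro
O=np.array([631.9,-151.9,0]);yaw=.1476
X=np.array([np.cos(yaw),np.sin(yaw),0]);Y=np.array([-X[1],X[0],0]);Z=np.array([0,0,1.])
def tool():
    from bench import ctrl
    s=ctrl.read_state();return s,np.array(s['position']),Ro.from_euler('xyz',s['ee_rot']).as_matrix()
def go(lx,ly,z):  # shift in tool cm to put TCP at reader-local lx,ly,height z
    s,p,T=tool();t=O+X*lx+Y*ly+Z*z
    print('local',[round(float(v),1) for v in((p-O)@X,(p-O)@Y,p[2])],'shift cm',(T.T@(t-p)/10).round(2))
    a=T.T@X;print('spin to bring tool z on +-X',round(float(np.arctan2(-a[1],a[2])),3),'F',((np.array(s['ft_force'])@np.array([X,Y,Z]).T)).round(1),'t',s['t'],'gap',round(float(s['finger_gap']),1))
E
python3 -c "
from h import *
s,p,T=tool();print(T.round(3),s['joint_pos'])
go(-260,0,250);go(-230,0,110)"
```

```text
[[-0.001  0.291  0.957]
 [-0.001  0.957 -0.291]
 [-1.    -0.001 -0.   ]] [ 1.12904185e+00  3.42666368e-01  1.52488598e+00 -8.19791617e-06
  1.27543421e+00 -1.46002723e-01]
local [-377.6, 717.2, 303.3] shift cm [  5.4  -59.73  41.39]
spin to bring tool z on +-X -0.443 F [0.5 0.2 0.3] t 0.1 gap 85.3
local [-377.6, 717.2, 303.3] shift cm [ 19.4  -58.43  44.11]
spin to bring tool z on +-X -0.443 F [0.5 0.2 0.3] t 0.1 gap 85.3
```

```bash
python3 -m handwheel '[{"x":0,"y":-4,"z":5,"spin":-0.05,"gripper":1},{"x":0,"y":-8,"z":9,"spin":-0.1,"gripper":1},{"x":0,"y":-12,"z":13,"spin":-0.2,"gripper":1},{"x":0,"y":-16,"z":18,"spin":-0.3,"gripper":1},{"x":0,"y":-20,"z":23,"spin":-0.4,"gripper":1},{"x":0,"y":-23,"z":28,"spin":-0.44,"gripper":1},{"x":0,"y":-26,"z":32,"spin":-0.44,"gripper":1},{"x":0,"y":-27,"z":34,"spin":-0.44,"gripper":1}]' 30; python3 -c "
from h import *
go(-240,0,250);go(-240,0,108)"
```

```text
t: 0.9
position: [377.0, 170.4, 303.6]
ee_rot: [-2.222, 1.57, -2.078]
ft_force: [0.9, 0.1, -0.1]
finger_gap: -0.1
local [-204.7, 356.3, 303.6] shift cm [  5.4  -35.64  -3.41]
spin to bring tool z on +-X -0.003 F [ 0.9  0.  -0.1] t 0.9 gap -0.1
local [-204.7, 356.3, 303.6] shift cm [ 19.6  -35.62  -3.4 ]
spin to bring tool z on +-X -0.003 F [ 0.9  0.  -0.1] t 0.9 gap -0.1
```

```bash
python3 -m handwheel '[{"x":0,"y":-5,"z":-1.5,"gripper":1},{"x":1,"y":-10,"z":-3,"gripper":1},{"x":2,"y":-15,"z":-3.4,"gripper":1},{"x":3,"y":-20,"z":-3.4,"gripper":1},{"x":4,"y":-25,"z":-3.4,"gripper":1},{"x":5,"y":-30,"z":-3.4,"gripper":1},{"x":5.4,"y":-34,"z":-3.4,"gripper":1},{"x":5.4,"y":-35.6,"z":-3.4,"gripper":1}]'
python3 - <<'E'
from h import *
from bench import cams
go(-240,0,108)
s,p,T=tool();d=cams.snapshot('wrist');d['p']=p;d['T']=T;pickle.dump(d,open('w1.pkl','wb'))
cv2.imwrite('pics/w1.png',d['color'])
E
```

```text
local [-204.7, 356.3, 303.6] shift cm [ 19.6  -35.62  -3.4 ]
spin to bring tool z on +-X -0.003 F [ 0.9  0.  -0.1] t 0.9 gap -0.1validation failed for argument at $[0]...
```

View pics/w1.png

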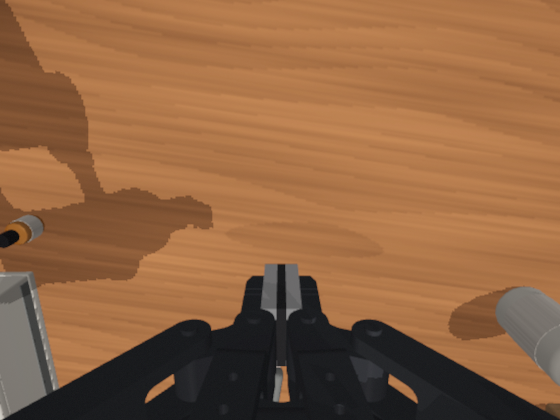

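The call was refused, probably because a row must carry every key, and the arm did not move. The view shows the vial at (25,230), the tip box lower left and the strip jar lower right. I'll resend with `spin` included.

```bash
python3 -m handwheel '[{"x":0,"y":-5,"z":-1.5,"spin":0,"gripper":1},{"x":1,"y":-10,"z":-3,"spin":0,"gripper":1},{"x":2,"y":-15,"z":-3.4,"spin":0,"gripper":1},{"x":3,"y":-20,"z":-3.4,"spin":0,"gripper":1},{"x":4,"y":-25,"z":-3.4,"spin":0,"gripper":1},{"x":5,"y":-30,"z":-3.4,"spin":0,"gripper":1},{"x":5.4,"y":-34,"z":-3.4,"spin":0,"gripper":1},{"x":5.4,"y":-35.6,"z":-3.4,"spin":0,"gripper":1}]'
python3 - <<'E'
from h import *
from bench import cams
go(-240,0,108)
s,p,T=tool();d=cams.snapshot('wrist');d['p']=p;d['T']=T;pickle.dump(d,open('w1.pkl','wb'))
cv2.imwrite('pics/w2.png',d['color'])
E
```

```text
t: 1.75
position: [397.6, -195.4, 250.2]
ee_rot: [-1.333, 1.566, -1.197]
ft_force: [0.0, -0.3, 0.8]
finger_gap: -0.0
local [-238.1, -8.6, 250.2] shift cm [14.22  0.92 -0.21]
spin to bring tool z on +-X -0.011 F [-0.  -0.3  0.8] t 1.75 gap -0.0
```

View pics/w2.png

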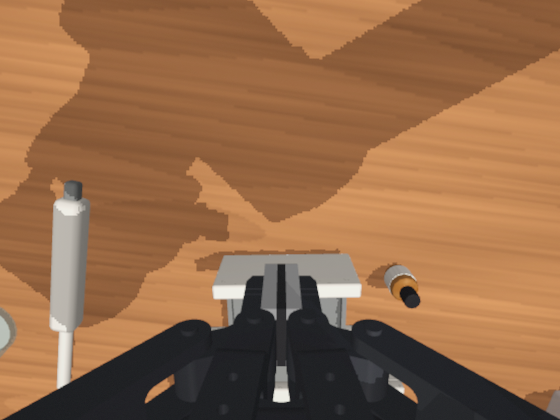

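The plate's outer face spans rows 256–290 and columns 215–360, with the closed fingers centred at about column 282. The vial is at (403,285), to the right of the plate.

Run:
```python
from h import *
d=pickle.load(open('w1.pkl','rb'));M=d['tool_from_camera'];A=d['T']@M[:3,:3];C=d['T']@M[:3,3]+d['p']
for n,px,z in(('topL',(215,288),70),('topR',(360,286),70),('topL in',(214,297),70),('botL',(224,256),12),('botR',(351,254),12),('vialcap',(411,298),50)):
    r=A@np.linalg.inv(d['mtx'])@[*px,1];q=C+r*(z-C[2])/r[2];print(n,((q-O)@X).round(1),((q-O)@Y).round(1))
import cv2
print(d['color'][250:302:2,230].mean(1).round())
```

```text
topL -177.4 -59.2
topR -178.1 48.5
topL in -169.8 -60.4
botL -177.4 -61.2
botR -178.2 51.9
vialcap -155.9 94.7
[137.  97.  97. 149. 149. 149. 149. 150. 150. 150. 150. 151. 151. 152.
 152. 153. 152. 160. 222. 237. 237. 237. 237. 237. 211. 151.]
```

```bash
python3 -m handwheel '[{"x":3,"y":0.3,"z":0,"spin":-0.01,"gripper":1},{"x":6,"y":0.5,"z":0,"spin":-0.01,"gripper":1},{"x":9,"y":0.5,"z":0,"spin":-0.01,"gripper":1},{"x":12,"y":0.5,"z":0,"spin":-0.01,"gripper":1},{"x":14,"y":0.5,"z":0,"spin":-0.01,"gripper":1},{"x":14.2,"y":0.5,"z":1,"spin":-0.01,"gripper":1},{"x":14.2,"y":0.5,"z":2,"spin":-0.01,"gripper":1},{"x":14.2,"y":0.5,"z":2.8,"spin":-0.01,"gripper":1}]'; python3 -c "
from h import *
go(-190,-4,108)"
```

```text
t: 2.6
position: [427.5, -189.0, 109.7]
ee_rot: [-1.128, 1.562, -0.982]
ft_force: [-0.8, -0.6, -0.0]
finger_gap: 0.2
local [-207.6, -6.6, 109.7] shift cm [0.17 0.27 1.76]
spin to bring tool z on +-X -0.001 F [-0.9 -0.4 -0. ] t 2.6 gap 0.2
```

```bash
python3 -m handwheel '[{"x":0,"y":0.1,"z":0.3,"spin":0,"gripper":1},{"x":0,"y":0.2,"z":0.6,"spin":0,"gripper":1},{"x":0,"y":0.2,"z":0.9,"spin":0,"gripper":1},{"x":0,"y":0.2,"z":1.2,"spin":0,"gripper":1},{"x":0,"y":0.2,"z":1.4,"spin":0,"gripper":1},{"x":0,"y":0.2,"z":1.6,"spin":0,"gripper":1},{"x":0,"y":0.2,"z":1.8,"spin":0,"gripper":1},{"x":0,"y":0.2,"z":2.0,"spin":0,"gripper":1}]'; python3 -c "
from h import *
go(-125,-4,108)"
```

```text
t: 3.4
position: [446.9, -184.1, 109.7]
ee_rot: [-1.191, 1.563, -1.045]
ft_force: [-1.6, -1.1, 1.6]
finger_gap: -0.1
local [-187.7, -4.7, 109.7] shift cm [0.19 0.08 6.27]
spin to bring tool z on +-X -0.001 F [-1.7 -0.8  1.6] t 3.4 gap -0.1
```

```bash
python3 -m handwheel '[{"x":0,"y":0,"z":0.2,"spin":0,"gripper":1},{"x":0,"y":0,"z":0.5,"spin":0,"gripper":1},{"x":0,"y":0,"z":0.8,"spin":0,"gripper":1},{"x":0,"y":0,"z":1.1,"spin":0,"gripper":1},{"x":0,"y":0,"z":1.4,"spin":0,"gripper":1},{"x":0,"y":0,"z":1.7,"spin":0,"gripper":1},{"x":0,"y":0,"z":1.9,"spin":0,"gripper":1},{"x":0,"y":0,"z":2.0,"spin":0,"gripper":1}]'
python3 - <<'E'
from h import *
from bench import cams
go(-123,-4,108)
d=cams.snapshot('top');pickle.dump(d,open('top2.pkl','wb'))
o=np.hstack([cv2.resize(cams.snapshot('scene')['color'][145:250,165:290],(400,336),interpolation=2),cv2.resize(d['color'][165:265,285:404],(400,336),interpolation=2)])
cv2.imwrite('pics/c2.png',o)
E
```

```text
t: 4.2
position: [466.8, -181.0, 109.7]
ee_rot: [-1.196, 1.563, -1.05]
ft_force: [-1.5, -0.3, 0.1]
finger_gap: 0.1
local [-167.6, -4.5, 109.7] shift cm [0.18 0.06 4.46]
spin to bring tool z on +-X -0.001 F [-1.5 -0.1  0.1] t 4.2 gap 0.1
```

View pics/c2.png

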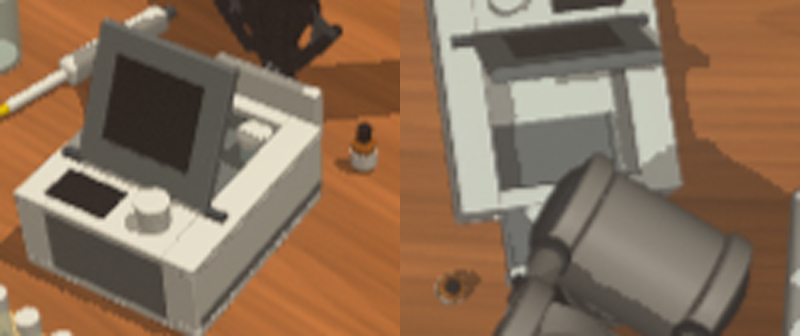

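The left panel shows the plate now closer to the housing and the pot cap upright at about (255,130). Contact force is about 1.5 N, matching the tray's friction. I'll keep going.

```bash
python3 -m handwheel '[{"x":0,"y":0,"z":0.2,"spin":0,"gripper":1},{"x":0,"y":0,"z":0.5,"spin":0,"gripper":1},{"x":0,"y":0,"z":0.9,"spin":0,"gripper":1},{"x":0,"y":0,"z":1.3,"spin":0,"gripper":1},{"x":0,"y":0,"z":1.7,"spin":0,"gripper":1},{"x":0,"y":0,"z":2.1,"spin":0,"gripper":1},{"x":0,"y":0,"z":2.4,"spin":0,"gripper":1},{"x":0,"y":0,"z":2.5,"spin":0,"gripper":1}]'; python3 -c "
from h import *
go(-123,-4,108)"
python3 -m handwheel '[{"x":0,"y":0,"z":0.2,"spin":0,"gripper":1},{"x":0,"y":0,"z":0.4,"spin":0,"gripper":1},{"x":0,"y":0,"z":0.6,"spin":0,"gripper":1},{"x":0,"y":0,"z":0.8,"spin":0,"gripper":1},{"x":0,"y":0,"z":1.0,"spin":0,"gripper":1},{"x":0,"y":0,"z":1.1,"spin":0,"gripper":1},{"x":0,"y":0,"z":1.2,"spin":0,"gripper":1},{"x":0,"y":0,"z":1.3,"spin":0,"gripper":1}]'; python3 -c "
from h import *
go(-123,-4,108)"
```

```text
t: 5.1
position: [492.0, -177.4, 109.7]
ee_rot: [-1.147, 1.562, -1.001]
ft_force: [-0.5, 0.8, 0.1]
finger_gap: 0.2
local [-142.1, -4.6, 109.7] shift cm [0.18 0.07 1.91]
spin to bring tool z on +-X -0.001 F [-0.4  0.9  0.1] t 5.1 gap 0.2
t: 5.9
position: [504.9, -175.5, 109.8]
ee_rot: [-1.147, 1.562, -1.001]
ft_force: [-1.3, 0.8, -0.3]
finger_gap: 0.2
local [-129.1, -4.6, 109.8] shift cm [0.18 0.06 0.61]
spin to bring tool z on +-X -0.001 F [-1.2  1.  -0.3] t 5.9 gap 0.2
```

Now 1 mm per row until the stop shows in the force.

```bash
python3 -m handwheel '[{"x":0,"y":0,"z":0.1,"spin":0,"gripper":1},{"x":0,"y":0,"z":0.2,"spin":0,"gripper":1},{"x":0,"y":0,"z":0.3,"spin":0,"gripper":1},{"x":0,"y":0,"z":0.35,"spin":0,"gripper":1},{"x":0,"y":0,"z":0.4,"spin":0,"gripper":1},{"x":0,"y":0,"z":0.45,"spin":0,"gripper":1},{"x":0,"y":0,"z":0.5,"spin":0,"gripper":1},{"x":0,"y":0,"z":0.5,"spin":0,"gripper":1}]'; python3 -c "
from h import *
go(-123,-4,108)"
```

```text
t: 6.7
position: [509.9, -174.7, 109.8]
ee_rot: [-1.137, 1.562, -0.99]
ft_force: [-0.9, 0.9, 0.7]
finger_gap: -0.2
local [-124.0, -4.7, 109.8] shift cm [0.18 0.07 0.1 ]
spin to bring tool z on +-X -0.001 F [-0.7  1.   0.7] t 6.7 gap -0.2
```

```bash
python3 -m handwheel '[{"x":0,"y":0,"z":0.05,"spin":0,"gripper":1},{"x":0,"y":0,"z":0.1,"spin":0,"gripper":1},{"x":0,"y":0,"z":0.15,"spin":0,"gripper":1},{"x":0,"y":0,"z":0.2,"spin":0,"gripper":1},{"x":0,"y":0,"z":0.25,"spin":0,"gripper":1},{"x":0,"y":0,"z":0.25,"spin":0,"gripper":1},{"x":0,"y":0,"z":0.25,"spin":0,"gripper":1},{"x":0,"y":0,"z":0.25,"spin":0,"gripper":1}]'
python3 - <<'E'
from h import *
from bench import cams
go(-123,-4,108)
cv2.imwrite('pics/c3.png',np.hstack([cv2.resize(cams.snapshot('scene')['color'][145:250,165:290],(400,336),interpolation=2),cv2.resize(cams.snapshot('top')['color'][165:265,285:404],(400,336),interpolation=2)]))
E
```

```text
t: 7.5
position: [512.5, -174.5, 109.9]
ee_rot: [-1.117, 1.562, -0.971]
ft_force: [-0.5, 0.7, 0.2]
finger_gap: 0.2
local [-121.4, -4.8, 109.9] shift cm [ 0.19  0.08 -0.16]
spin to bring tool z on +-X -0.001 F [-0.4  0.7  0.2] t 7.5 gap 0.2
```

View pics/c3.png

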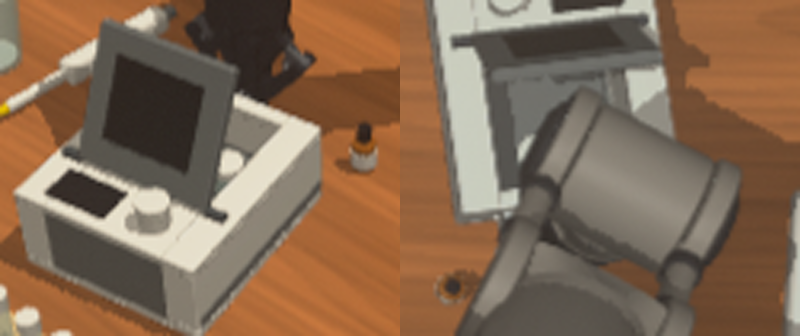

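The pot is inside the bay at about (232,165) and upright, and the plate is nearly at the housing. The stop has not been felt yet, so I'll go on in small steps.

```bash
python3 -m handwheel '[{"x":0,"y":0,"z":0.05,"spin":0,"gripper":1},{"x":0,"y":0,"z":0.1,"spin":0,"gripper":1},{"x":0,"y":0,"z":0.15,"spin":0,"gripper":1},{"x":0,"y":0,"z":0.2,"spin":0,"gripper":1},{"x":0,"y":0,"z":0.25,"spin":0,"gripper":1},{"x":0,"y":0,"z":0.3,"spin":0,"gripper":1},{"x":0,"y":0,"z":0.3,"spin":0,"gripper":1},{"x":0,"y":0,"z":0.3,"spin":0,"gripper":1}]'; python3 -c "
from h import *
go(-123,-4,108)"
```

```text
t: 8.4
position: [513.5, -174.3, 109.8]
ee_rot: [-1.684, 1.564, -1.537]
ft_force: [-12.6, -2.9, 6.0]
finger_gap: 0.3
local [-120.4, -4.7, 109.8] shift cm [ 0.18  0.07 -0.26]
spin to bring tool z on +-X -0.001 F [-12.9  -1.    6. ] t 8.4 gap 0.3
```

The stop is felt: 13 N against the push, with 2 mm of command not followed. I'll back off, rise, and look at the tray from the wrist.

```bash
python3 -m handwheel '[{"x":0,"y":0,"z":-0.5,"spin":0,"gripper":1},{"x":0,"y":0,"z":-2,"spin":0,"gripper":1},{"x":0,"y":0,"z":-5,"spin":0,"gripper":1},{"x":0,"y":0,"z":-9,"spin":0,"gripper":1},{"x":-3,"y":0,"z":-11,"spin":0,"gripper":1},{"x":-8,"y":0,"z":-11,"spin":0,"gripper":1},{"x":-12,"y":0,"z":-11,"spin":0,"gripper":1},{"x":-15,"y":0,"z":-11,"spin":0,"gripper":1}]'
python3 - <<'E'
from h import *
from bench import cams
go(60,-4,310)
s,p,T=tool();d=cams.snapshot('wrist');d['p']=p;d['T']=T;pickle.dump(d,open('w3.pkl','wb'))
a=cv2.resize(d['color'],(440,330));t=cams.snapshot('top')['color']
cv2.imwrite('pics/w3.png',np.hstack([a,cv2.resize(t[145:265,285:405],(330,330),interpolation=2)]))
E
```

```text
t: 9.2
position: [405.2, -189.8, 263.1]
ee_rot: [-1.267, 1.56, -1.121]
ft_force: [1.1, -1.0, -0.6]
finger_gap: 0.1
local [-229.8, -4.2, 263.1] shift cm [-4.600e+00  1.000e-02  2.899e+01]
spin to bring tool z on +-X -0.001 F [ 0.9 -1.2 -0.6] t 9.2 gap 0.1
```

View pics/w3.png

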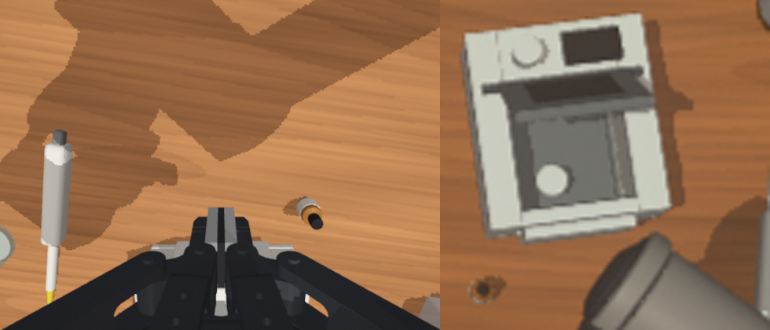

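The top view shows the plate against the housing at (525–635, 220–240) and the pot upright inside the bay at (552,180). Vial and pipette look unmoved. Next I go over the cover to behind it.

```bash
python3 -c "
from h import *
d=pickle.load(open('top.pkl','rb'))
for c in((525,240),(635,227)):
    q=cast(d,(285+(c[0]-440)/2.75,145+c[1]/2.75),70);print(((q-O)@X).round(1),((q-O)@Y).round(1))"
python3 -m handwheel '[{"x":-3,"y":0,"z":0,"spin":0,"gripper":1},{"x":-6,"y":0,"z":2,"spin":0,"gripper":1},{"x":-6,"y":0,"z":6,"spin":0,"gripper":1},{"x":-6,"y":0,"z":11,"spin":0,"gripper":1},{"x":-6,"y":0,"z":16,"spin":0,"gripper":1},{"x":-6,"y":0,"z":21,"spin":0,"gripper":1},{"x":-6,"y":0,"z":26,"spin":0,"gripper":1},{"x":-6,"y":0,"z":29,"spin":0,"gripper":1}]'
python3 - <<'E'
from h import *
go(45,-4,253)
for th in np.arange(1.16,-.01,-.145):
    r=105;print(round(th,3),round(35-r*np.cos(th)+12.5*np.sin(th)+9,1),round(85+r*np.sin(th)+12.5*np.cos(th)+73,1))
E
```

```text
-113.4 54.1
-113.5 -56.7
t: 10.1
position: [695.6, -146.1, 324.2]
ee_rot: [-1.072, 1.556, -0.924]
ft_force: [-0.0, -0.1, -0.4]
finger_gap: 0.0
local [63.9, -3.6, 324.2] shift cm [ 7.11  0.06 -1.94]
spin to bring tool z on +-X 0.001 F [-0.1 -0.  -0.4] t 10.1 gap 0.0
1.16 13.5 259.3
1.015 -0.8 253.8
0.87 -14.2 246.3
0.725 -26.3 237.0
0.58 -37.0 226.0
0.435 -46.0 213.6
0.29 -53.0 200.0
0.145 -58.1 185.5
-0.0 -61.0 170.5
```

The plate face measures -113.4 mm against -112 when home, so it is home within measuring error. Now I lower behind the cover and approach it.

```bash
python3 -m handwheel '[{"x":2,"y":0,"z":0,"spin":0,"gripper":1},{"x":5,"y":0,"z":-0.5,"spin":0,"gripper":1},{"x":6.5,"y":0,"z":-1,"spin":0,"gripper":1},{"x":6.5,"y":0,"z":-1.9,"spin":0,"gripper":1},{"x":6.5,"y":0,"z":-2.6,"spin":0,"gripper":1},{"x":6.5,"y":0,"z":-3.2,"spin":0,"gripper":1},{"x":6.5,"y":0,"z":-3.7,"spin":0,"gripper":1},{"x":6.5,"y":0,"z":-4.1,"spin":0,"gripper":1}]'
python3 - <<'E'
from h import *
from bench import cams
go(13.5,-4,259)
cv2.imwrite('pics/c4.png',np.hstack([cv2.resize(cams.snapshot('scene')['color'][120:250,155:310],(440,370),interpolation=2),cv2.resize(cams.snapshot('top')['color'][145:265,285:401],(358,370),interpolation=2)]))
E
```

```text
t: 10.9
position: [655.5, -153.1, 259.4]
ee_rot: [-1.031, 1.555, -0.883]
ft_force: [-0.4, -0.0, 0.2]
finger_gap: -0.1
local [23.1, -4.6, 259.4] shift cm [ 0.04  0.06 -0.96]
spin to bring tool z on +-X 0.0 F [-0.4  0.   0.2] t 10.9 gap -0.1
```

View pics/c4.png

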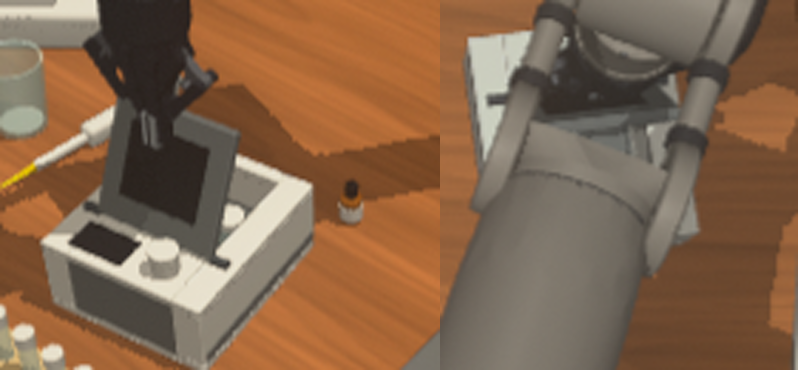

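The fingertips, at (150,145) in the left panel, are behind the outer face in the upper part of the cover. I'll push along the arc.

```bash
python3 -m handwheel '[{"x":0,"y":0,"z":-0.5,"spin":0,"gripper":1},{"x":0,"y":0,"z":-1.0,"spin":0,"gripper":1},{"x":0.2,"y":0,"z":-1.5,"spin":0,"gripper":1},{"x":0.3,"y":0,"z":-1.9,"spin":0,"gripper":1},{"x":0.5,"y":0,"z":-2.4,"spin":0,"gripper":1},{"x":0.8,"y":0,"z":-2.9,"spin":0,"gripper":1},{"x":1.0,"y":0,"z":-3.3,"spin":0,"gripper":1},{"x":1.3,"y":0,"z":-3.7,"spin":0,"gripper":1}]'; python3 -c "
from h import *
go(-37,-4,226)"
```

```text
t: 11.8
position: [618.5, -158.8, 246.0]
ee_rot: [-1.051, 1.555, -0.903]
ft_force: [1.2, -0.7, 2.0]
finger_gap: -0.1
local [-14.2, -4.8, 246.0] shift cm [ 1.98  0.11 -2.29]
spin to bring tool z on +-X 0.0 F [ 1.1 -0.9  2. ] t 11.8 gap -0.1
```

```bash
python3 -m handwheel '[{"x":0.4,"y":0,"z":-0.6,"spin":0,"gripper":1},{"x":0.9,"y":0,"z":-1.2,"spin":0,"gripper":1},{"x":1.4,"y":0,"z":-1.8,"spin":0,"gripper":1},{"x":2.0,"y":0,"z":-2.3,"spin":0,"gripper":1},{"x":2.6,"y":0,"z":-2.8,"spin":0,"gripper":1},{"x":3.2,"y":0,"z":-3.2,"spin":0,"gripper":1},{"x":3.9,"y":0,"z":-3.5,"spin":0,"gripper":1},{"x":4.6,"y":0,"z":-3.9,"spin":0,"gripper":1}]'; python3 -c "
from h import *
go(-58,-4,185.5)"
```

```text
t: 12.6
position: [580.2, -165.2, 199.1]
ee_rot: [-1.043, 1.555, -0.895]
ft_force: [1.0, -0.5, 0.8]
finger_gap: 0.2
local [-53.0, -5.5, 199.1] shift cm [ 1.35  0.17 -0.51]
spin to bring tool z on +-X 0.0 F [ 0.9 -0.7  0.8] t 12.6 gap 0.2
```

Now down towards shut, nearly vertical, with the last few mm slow.

```bash
python3 -m handwheel '[{"x":0.5,"y":0,"z":-0.2,"spin":0,"gripper":1},{"x":1.0,"y":0,"z":-0.4,"spin":0,"gripper":1},{"x":1.4,"y":0,"z":-0.6,"spin":0,"gripper":1},{"x":1.8,"y":0,"z":-0.7,"spin":0,"gripper":1},{"x":2.1,"y":0,"z":-0.8,"spin":0,"gripper":1},{"x":2.3,"y":0,"z":-0.8,"spin":0,"gripper":1},{"x":2.5,"y":0,"z":-0.8,"spin":0,"gripper":1},{"x":2.6,"y":0,"z":-0.8,"spin":0,"gripper":1}]'; python3 -c "
from h import *
go(-61,-4,170)"
```

```text
t: 13.4
position: [572.5, -166.7, 172.9]
ee_rot: [-1.062, 1.555, -0.914]
ft_force: [-0.9, -0.0, 0.7]
finger_gap: -0.2
local [-60.9, -5.9, 172.9] shift cm [ 0.28  0.19 -0.01]
spin to bring tool z on +-X 0.0 F [-0.9  0.1  0.7] t 13.4 gap -0.2
```

```bash
python3 -m handwheel '[{"x":0.05,"y":0,"z":0,"spin":0,"gripper":1},{"x":0.1,"y":0,"z":0,"spin":0,"gripper":1},{"x":0.15,"y":0,"z":0,"spin":0,"gripper":1},{"x":0.2,"y":0,"z":0,"spin":0,"gripper":1},{"x":0.25,"y":0,"z":0,"spin":0,"gripper":1},{"x":0.3,"y":0,"z":0,"spin":0,"gripper":1},{"x":0.35,"y":0,"z":0,"spin":0,"gripper":1},{"x":0.4,"y":0,"z":0,"spin":0,"gripper":1}]'; python3 -c "
from h import *
go(-61,-4,170)"
```

```text
t: 14.2
position: [572.5, -166.7, 170.0]
ee_rot: [-1.048, 1.554, -0.9]
ft_force: [-5.1, 1.0, 12.4]
finger_gap: -0.1
local [-60.9, -5.9, 170.0] shift cm [ 0.    0.19 -0.01]
spin to bring tool z on +-X 0.0 F [-4.9  1.8 12.4] t 14.2 gap -0.1
```

It stopped at 170.0 mm, where 170.5 was expected for shut, with 12 N pressing. I'll lift straight off, clear the view and check.

```bash
python3 -m handwheel '[{"x":-0.5,"y":0,"z":0,"spin":0,"gripper":1},{"x":-2,"y":0,"z":0,"spin":0,"gripper":1},{"x":-5,"y":0,"z":0,"spin":0,"gripper":1},{"x":-9,"y":0,"z":0,"spin":0,"gripper":1},{"x":-12,"y":0,"z":-2,"spin":0,"gripper":1},{"x":-14,"y":3,"z":-6,"spin":0,"gripper":1},{"x":-15,"y":7,"z":-9,"spin":0,"gripper":1},{"x":-15,"y":12,"z":-12,"spin":0,"gripper":1}]'
python3 -m handwheel '[{"x":0,"y":4,"z":-1,"spin":0,"gripper":1},{"x":0,"y":8,"z":-2,"spin":0,"gripper":1},{"x":0,"y":12,"z":-2,"spin":0,"gripper":1},{"x":0,"y":16,"z":-2,"spin":0,"gripper":1},{"x":0,"y":20,"z":-2,"spin":0,"gripper":1},{"x":0,"y":22,"z":-2,"spin":0,"gripper":1},{"x":0,"y":23,"z":-2,"spin":0,"gripper":1},{"x":0,"y":23,"z":-2,"spin":0,"gripper":1}]'
python3 - <<'E'
from bench import cams
import cv2,numpy as np,pickle
a=cams.snapshot('scene');t=cams.snapshot('top');pickle.dump((a,t),open('end.pkl','wb'))
t0=pickle.load(open('top.pkl','rb'))['color']
cv2.imwrite('pics/end.png',np.hstack([cv2.resize(a['color'][145:250,165:290],(440,370),interpolation=2),cv2.resize(t['color'][145:265,285:401],(358,370),interpolation=2)]))
d=cv2.absdiff(t0,t['color']).max(2)
for n,(r0,r1,c0,c1) in dict(vial=(240,262,293,312),pip=(180,275,395,415),box=(165,215,198,240),beaker=(198,228,424,460),jar=(220,250,85,125),deckpot=(152,173,306,326)).items(): print(n,(d[r0:r1,c0:c1]>40).mean().round(3))
E
```

```text
t: 15.0
position: [441.8, -73.4, 318.8]
ee_rot: [-0.942, 1.551, -0.796]
ft_force: [0.4, 0.9, 0.8]
finger_gap: -0.1
t: 15.8
position: [388.5, 151.9, 315.0]
ee_rot: [-0.936, 1.551, -0.788]
ft_force: [0.7, -0.9, -0.2]
finger_gap: 0.1
vial 0.366
pip 0.0
box 0.0
beaker 0.0
jar 0.0
deckpot 0.01
```

View pics/end.png

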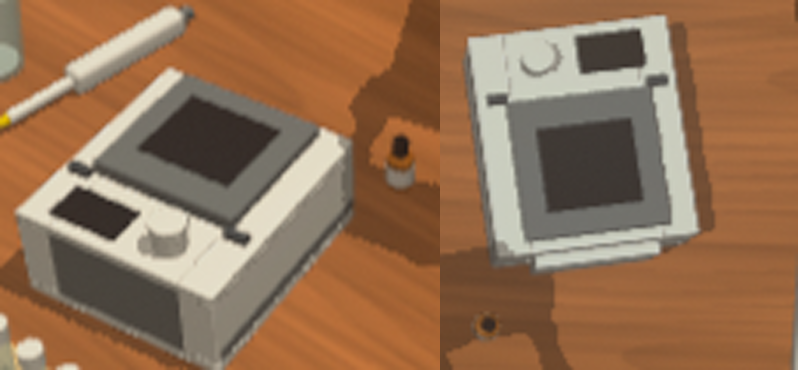

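The cover lies flat and shut, and the plate is still at the housing. The vial is at (487,325), which is full-image (300,250), the same as at the start; its colour difference is the arm's shadow.

```bash
python3 -c "
from bench import ctrl
print(ctrl.close_job())"
```

```text
the job is handed in; nothing more can be done
None
```

The tray is fully in with the pot on it, the cover was then pushed shut, and I handed the job in at about 16 s. No verdict was reported.

- **Tray:** I pushed it in with the closed fingertips at about 25–40 mm/s, then slower, until it met the stop at about 13 N. The plate's outer face then measured 113.4 mm ahead of the reader's origin (112 when home), a difference within measuring error. The last top view showed it unchanged.
- **Pot:** It stood upright inside the bay after the push. I could not see it once the cover was shut.
- **Cover:** I pushed its outer face down along its arc until it stopped at about 12 N. The fingertip height was within 0.5 mm of the value worked out for shut, and it lay flat in the last pictures.
- **Other things on the bench:** The pipette, tip box, beaker, strip jar and deck pot showed no change in the top view. The automatic comparison flagged the vial, but its position matched the start; I put the difference down to the arm's shadow.
- **Refused move:** One call left out a value in its rows and was refused. The arm did not move, and I sent it again complete.

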